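# Switch on the desk lamp with its round key

## Robot

A 6-joint arm with a two-finger parallel gripper is mounted at the origin on the work surface. World frame = base frame: x ahead of the robot, y to its left, z up, the work surface at z = 0. Lengths are in m, angles in rad, forces in N, time in s.
With the tool pointing down it reaches from about 0.35 to 0.775 m from the base axis. Payload 5.5 kg.
Tool frame: the origin (TCP) lies midway between the tips of the shut fingers; the grasp point (between the pads) lies 19 mm behind it (env.tcp_to_grasp is the distance from the TCP to the grasp point, in m); z points along the fingers, y is the direction in which the jaws open and shut (so a half turn about z gives the same grasp; the last joint's range is limited). The gripper opens to 85 mm and grips with 20 to 120 N. Pads are 22 mm wide; open, the fingers measure 114 mm over their backs; the gripper's body (76 mm by 85 mm) begins 54 mm behind the grasp point. The pads swing forward as they close: fully open they stand 13 mm farther back than shut.
Start: joints at [1.152, 0.313, 0.046, 1.304, 0, 1.431], TCP at [0.158, 0.553, 0.231] pointing down, gripper open.
Joint ranges: [-2.76, 2.76], [-0.86, 1.69], [-1.03, 1.26], [-2.2, 2.34], [-1.47, 1.5], [-3.14, 3.14]. Speed limits (rad/s): [2.57, 2.57, 3.14, 3.14, 3.14, 3.14].

## Interface

Orientations are given as a unit quaternion [w, x, y, z].
In Python, from workcell import get_state, viewer, hand_in, finder, env gives the robot as it stands.
- The arm moves only by the tool arm_command, never from a script. Its argument "motion" is a list of rows, each an object of numbers: "x", "y", "z": the shift along the tool's x, y, z in mm; "rx", "ry", "rz": the turn, a rotation vector about the tool's x, y, z in degrees; "hand": the closure, from -1 (fully open) to 1 (shut). A call has 1 to 10 rows; each row is the pose to reach, as a shift and turn from the pose commanded when the call began, along the tool's axes at that moment; what a row does not reach only later rows make up. A row lasts 1/8 s, in which the tool goes at most 62.5 mm and 10.7 degrees, less where a joint would pass 70% of its speed; a pose out of reach is approached as far as the arm can. A call with a gripper value outside its range is refused whole. The fingers move at their own pace and stop on an object; "force" is the grip in N (left out, the last holds). Time passes only in rows, so rows that repeat a pose let the fingers close. It gives the time, the measured TCP pose, the force and the opening at its end, in the units of the state.
- get_state(): the state, without advancing time (a new reading comes with each control period).
- viewer.read_camera(name): name is "side" or "top" or "wrist"; returns a dict with "image" (480x640x3 uint8, red, green, blue), "z_map" (480x640 float32, m along the optical axis (not along the pixel's ray), 0 where there is no reading), "intrinsics" (3x3 intrinsics, pixels), "rvec" (rotation vector, rad) and "tvec" (3), from world to camera coordinates, as OpenCV has them. Camera axes: x right, y down, z forward; pixel columns grow to the right and rows downward; lengths in m; the calibration is good to about 2 mm. A picture is of the moment at which its call begins.
- hand_in(): hands the job in, once; it reports no verdict.
Trained networks look in a picture, given as the dict that the camera call returned (one of the last four; its "shot" number tells which), for a name from the list of things; names that differ only in an ending like _2 or _b are one class to them, and where a whole thing is asked for, a point or a joint stands for the part that bears it (a point fixed in the world has none). Each returns a list of dicts, best first, with "score" (0 to 1); they miss things now and then, are a little off and sometimes report something else, mostly with a low value. They report only what shows in the picture. A call takes as long as a camera call. They do not tell look-alikes from the thing itself.
- finder.find_in(picture, query): "at" ([column, row] in pixels, amid what is visible of it).
- finder.masks_of(picture, query): "region" (480x640 bool, what is visible of it) and "at" ([column, row] in pixels, amid what is visible of it).
The state is a dict: "clock": time; "joint_pos": joint angles; "qvel": joint speeds; "tau": joint torques, N m; "tcp_pos": TCP position; "orientation": TCP orientation; "wrist_force": force on the tool from outside, world axes, zero at the start; "ft_torque": the same for the moment, N m; "finger_gap": finger opening in m.
Only numpy, scipy, OpenCV 4.12 (cv2) and the standard library are available. Lean on these libraries where they do the work, as an engineer would, in place of code of your own. Each camera call takes 0.05 s, during which the arm holds its last target.

## Task

Switch on the desk lamp: with closed fingertips press the round key on its foot gently all the way down and keep it down for a good second, then let it come back up and withdraw your hand a good hand's breadth (over 10 cm) from it. Leave the cross-shaped and bar-shaped keys unpressed, do not bump the lamp, and do not touch, shift or lift the stapler, hole punch or pen cup.

Things in the scene. Friction and masses are not known exactly. Their poses are not given: they have to be found in the camera images.
- lamp: slim silver desk lamp, heavy, stands firm. Origin under the centre of its flat foot (200 mm along x, 190 along y, 18 thick). Three black keys stand on the foot in a row along lamp y at x = -65 mm (near the edge facing the robot), at y = -58, 0 and +58 mm; which key is at which place varies. Nothing hangs over the keys.
- lamp_stem (a point): top of the lamp's stem, 379 mm above the desk, axes as the lamp's. The stem, 16 mm thick (40 mm at its collar, the lowest 12 mm), stands at lamp x = +80 mm, y = 0. The head is a level bar 34 mm wide along x, from y = -15 to +245 mm, its underside 362 mm above the desk.
- round_key_top (a point): centre of the upper face of the round key, a black disc 30 mm across; at rest it is 28 mm above the desk, 10 mm proud of the lamp's foot, and it sinks with the key. Axes as the lamp's, z up.
- cross_key_top (a point): centre of the upper face of the cross-shaped (plus-shaped) key, black, 40 mm by 40 mm with arms 13 mm wide; at rest it is 28 mm above the desk, 10 mm proud of the lamp's foot, and it sinks with the key. Axes as the lamp's, z up.
- bar_key_top (a point): centre of the upper face of the bar-shaped key, a black bar 42 mm long along lamp x and 12 mm wide; at rest it is 28 mm above the desk, 10 mm proud of the lamp's foot, and it sinks with the key. Axes as the lamp's, z up.
- round_key (a joint): how far the round key is pressed, m: 0 = up at rest, 0.006 = fully down against its stop. Sprung: starts to move at about 1.2 N, fully down at about 5 N, comes back up by itself when let go.
- cross_key (a joint): how far the cross-shaped key is pressed, m: 0 = up at rest, 0.006 = fully down against its stop. Sprung: starts to move at about 1.2 N, fully down at about 5 N, comes back up by itself when let go.
- bar_key (a joint): how far the bar-shaped key is pressed, m: 0 = up at rest, 0.006 = fully down against its stop. Sprung: starts to move at about 1.2 N, fully down at about 5 N, comes back up by itself when let go.
- stapler: red stapler lying loose on the desk beside or behind the lamp's foot, 130 mm along its x, 34 mm wide, about 55 mm high; origin under its centre
- punch: loose stainless steel hole punch, base 100 mm along x by 110 mm along y, about 75 mm high; origin under its centre
- pen_cup: loose glass pen cup with three pens in it, 72 mm across, rim 95 mm and pen ends about 137 mm above the desk; origin under its centre. (A wooden folder rack 240 mm high stands fixed far off to the robot's left, more than 0.45 m from the centre line, out of the way.)
There are look-alikes about, which are no part of the job. Several things have the shape of the pen_cup; the one meant has the colours described above. Of the things that look like the punch, the larger one is meant.

How it is judged:
By the outcome, as a careful person would: the job done as asked, in the order asked, and still so for the second after the job is handed in, with the robot touching nothing.
It also fails if it takes over 32 s, if anything falls off the work surface, if the arm or the gripper's body presses on something with over 40 N, if the wrist force passes 120 N, or if a joint passes its speed limit or range.

## Working session

There is one attempt and no reset: what is moved stays moved. The work goes in short steps, Python scripts to look and compute and a tool call to move; the robot and the scene stay as the last step left them, time stands still between calls to the robot, and variables do not carry over. Pictures are saved under pics/ and viewed, and the job is handed in when it is done.

Besides the shell and the picture viewer there is one more tool, called after "Request:" in YAML: its name, and indented under it one key for each argument. arm_command: Moves the arm, as the interface text tells. Its arguments: {"type":"object","properties":{"motion":{"type":"array","items":{"type":"object","properties":{"x":{"type":"number"},"y":{"type":"number"},"z":{"type":"number"},"rx":{"type":"number"},"ry":{"type":"number"},"rz":{"type":"number"},"hand":{"type":"number"}}}},"force":{"type":"number"}},"required":["motion"]}

```bash
mkdir -p pics; python3 - <<'E'
from workcell import get_state, viewer, finder, env
import cv2, numpy as np, pickle
s=get_state(); print({k:np.round(v,3) for k,v in s.items()})
for n in ["top","side"]:
    p=viewer.read_camera(n); cv2.imwrite(f"pics/{n}0.png",p["image"][:,:,::-1]); pickle.dump(p,open(f"{n}0.pkl","wb"))
    for q in ["round_key_top","cross_key_top","bar_key_top","round_key"]:
        for r in finder.find_in(p,q)[:3]: print(n,q,r["at"],round(r["score"],2))
E
```

```text
{'clock': np.float64(0.0), 'joint_pos': array([1.152, 0.314, 0.045, 1.304, 0.   , 1.431]), 'qvel': array([-0.001,  0.   , -0.002, -0.001,  0.   ,  0.001]), 'tau': array([ 1.0000e-03, -4.8062e+01,  2.9854e+01,  1.9000e-02, -0.0000e+00,
       -0.0000e+00]), 'tcp_pos': array([0.158, 0.552, 0.23 ]), 'orientation': array([-0.   ,  0.139,  0.99 , -0.001]), 'wrist_force': array([-0.186,  0.119,  0.702]), 'ft_torque': array([0.055, 0.038, 0.01 ]), 'finger_gap': np.float64(0.086)}
top round_key_top [322.2, 302.1] 0.56
top cross_key_top [346.1, 297.8] 0.4
top bar_key_top [320.5, 298.4] 0.59
top round_key [320.1, 297.4] 0.44
top round_key [312.1, 261.9] 0.22
side cross_key_top [259.3, 336.3] 0.45
side round_key [262.4, 313.5] 0.51
```

View pics/top0.png

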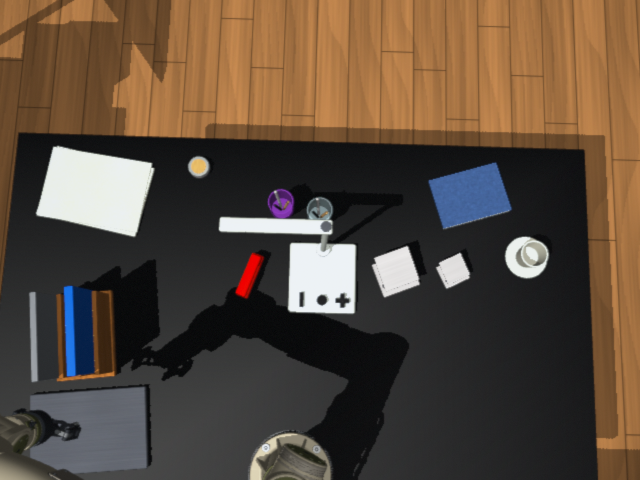

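View pics/side0.png

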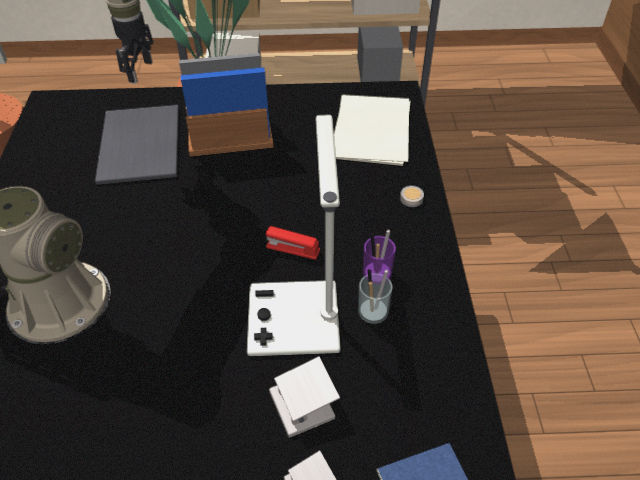

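The round key is the middle one, at about (322,300) in the top view and (264,314) in the side view. The bar is to its left (+y) and the cross to its right. Next I'll locate the keys from their dark blobs on the white foot.

```bash
cat > h.py <<'E'
import cv2, numpy as np
def ray(p,uv,z):
    R,_=cv2.Rodrigues(np.array(p["rvec"],float)); t=np.array(p["tvec"],float).ravel()
    d=R.T@np.linalg.inv(p["intrinsics"])@np.array([uv[0],uv[1],1.]); c=-R.T@t
    return c+d*(z-c[2])/d[2]
E
python3 - <<'E'
import pickle,cv2,numpy as np
from h import ray
for n,box in [("top",(285,238,362,318)),("side",(244,280,282,350))]:
    p=pickle.load(open(f"{n}0.pkl","rb")); g=p["image"].max(2)
    u0,v0,u1,v1=box
    m=(g[v0:v1,u0:u1]<90).astype(np.uint8)
    k,l,st,c=cv2.connectedComponentsWithStats(m,connectivity=4)
    for i in range(1,k):
        if 15<st[i,4]: 
            uv=c[i]+[u0,v0]; print(n,uv.round(1),st[i],ray(p,uv,.028).round(4))
p=pickle.load(open("top0.pkl","rb"));s=pickle.load(open("side0.pkl","rb"))
g=p["image"].max(2);m=(g[238:318,285:362]>150).astype(np.uint8)
k,l,st,c=cv2.connectedComponentsWithStats(m); i=1+st[1:,4].argmax()
ys,xs=np.nonzero(l==i); r=cv2.minAreaRect(np.c_[xs+285,ys+238].astype(np.float32)); print(r,[ray(p,q,.018).round(3) for q in cv2.boxPoints(r)])
for n,q,uv in [("top",p,(322,300)),("side",s,(264,314))]:
    print(n,"z_map",q["z_map"][uv[1],uv[0]])
# stem top, head
print("stem top",ray(p,(326,227),.379))
print("punch",ray(p,(400,270),.05),"stapler",ray(p,(250,276),.05),ray(p,(238,296),.05))
E
sed -n 1,5p h.py >/dev/null; python3 - <<'E'
import cv2
a=cv2.imread('pics/top0.png')[230:330,270:380]; cv2.imwrite('pics/tc.png',cv2.resize(a,None,fx=5,fy=5,interpolation=0))
E
```

```text
top [326.9 276.6] [   0    0   77   80 1435] [ 0.5432 -0.0851  0.028 ]
top [301. 299.] [15 55  3 13 39] [ 0.4772 -0.0136  0.028 ]
top [342.1 300.1] [51 56 13 13 78] [ 0.4775 -0.13    0.028 ]
top [321.6 299.7] [33 57  9 10 65] [ 0.477 -0.072  0.028]
side [249.5 303.7] [  0   0  38  70 384] [ 0.443  -0.0464  0.028 ]
side [264.4 293.3] [ 12  10  18   7 107] [ 0.4757 -0.0187  0.028 ]
side [263.6 314.1] [ 14  28  13  13 130] [ 0.4754 -0.0762  0.028 ]
side [263.1 336.3] [ 10  48  19  18 178] [ 0.4758 -0.134   0.028 ]
((321.93670654296875, 275.0889892578125), (66.27261352539062, 74.20835876464844), 1.7357046604156494) [array([0.442, 0.023, 0.018]), array([0.656, 0.025, 0.018]), array([ 0.656, -0.167,  0.018]), array([ 0.442, -0.165,  0.018])]
top z_map 1.7153803
side z_map 1.3744284
stem top [ 0.6201356  -0.07210227  0.379     ]
punch [ 0.56566663 -0.28992604  0.05      ] stapler [0.5357924 0.1312711 0.05     ] [0.478726   0.16212787 0.05      ]
```

View pics/tc.png

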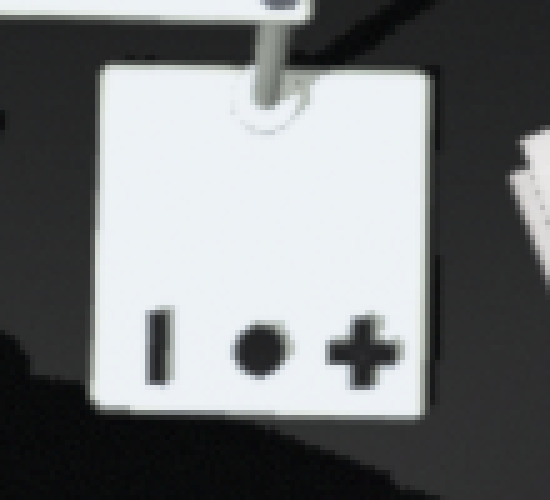

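```bash
cat >> h.py <<'E'
def togo(s,target):
    from scipy.spatial.transform import Rotation as Ro
    q=np.array(s["orientation"]); R=Ro.from_quat(q[[1,2,3,0]]).as_matrix()
    return R.T@(np.array(target)-s["tcp_pos"])*1000, R
E
python3 -c "
from h import *; from workcell import get_state
d,R=togo(get_state(),[.476,-.074,.13]); print(d.round(1)); print(R.round(3))"
```

```text
[-478.  -515.2  101.3]
[[-0.961  0.275 -0.   ]
 [ 0.275  0.961 -0.   ]
 [ 0.    -0.    -1.   ]]
```

Request:
arm_command:
  motion:
    - {"x":-20,"y":-20,"hand":1}
    - {"x":-50,"y":-55,"hand":1}
    - {"x":-85,"y":-92,"hand":1}
    - {"x":-120,"y":-130,"hand":1}
    - {"x":-155,"y":-167,"hand":1}
    - {"x":-190,"y":-205,"hand":1}
    - {"x":-225,"y":-242,"hand":1}
    - {"x":-260,"y":-280,"hand":1}
    - {"x":-290,"y":-312,"hand":1}
    - {"x":-310,"y":-334,"hand":1}
  force: 40

```text
invalid input at $.motion[0]: expected keys x, y, z, rx, ry, rz, hand
```

Request:
arm_command:
  motion:
    - {"x":-20,"y":-20,"hand":1}
    - {"x":-50,"y":-55,"hand":1}
    - {"x":-85,"y":-92,"z":10,"hand":1}
    - {"x":-120,"y":-130,"z":20,"hand":1}
    - {"x":-145,"y":-160,"z":40,"hand":1}
    - {"x":-160,"y":-172,"z":60,"hand":1}
    - {"x":-168,"y":-181,"z":80,"hand":1}
    - {"x":-168,"y":-181,"z":100,"hand":1}
    - {"x":-168,"y":-181,"z":100,"hand":1}
    - {"x":-168,"y":-181,"z":100,"hand":1}

```text
invalid input at $.motion[0]: expected keys x, y, z, rx, ry, rz, hand
```

```bash
python3 - <<'E'
from h import *; from workcell import get_state,viewer
import pickle
s=get_state(); print(s["clock"],s["tcp_pos"],s["wrist_force"],s["finger_gap"],s["joint_pos"].round(3))
print(togo(s,[.476,-.074,.028]))
for n in ["top","side","wrist"]:
    p=viewer.read_camera(n); pickle.dump(p,open(n+"1.pkl","wb")); cv2.imwrite(f"pics/{n}1.png",p["image"][:,:,::-1])
E
```

```text
0.5 [0.15822742 0.55280548 0.23127641] [ 1.0076851   0.02443461 -0.05892246] 0.08545126259352698 [1.152 0.313 0.046 1.304 0.    1.431]
(array([-478.00018933, -515.15491681,  203.26597815]), array([[-9.61391075e-01,  2.75185752e-01, -4.54596994e-05],
       [ 2.75185752e-01,  9.61391076e-01, -6.39801975e-06],
       [ 4.19439055e-05, -1.86608607e-05, -9.99999999e-01]]))
```

View pics/side1.png

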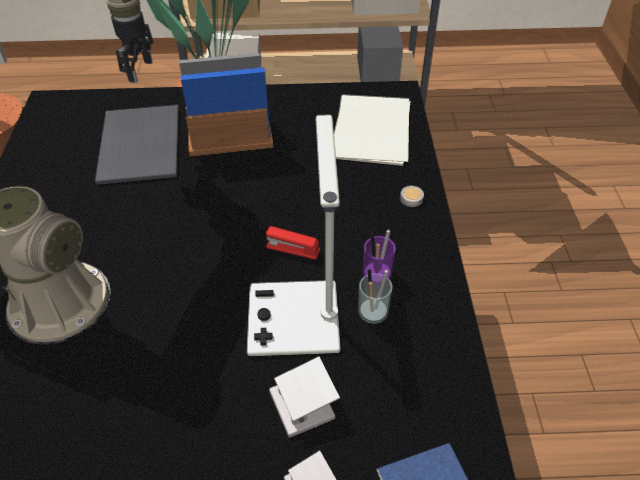

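View pics/wrist1.png

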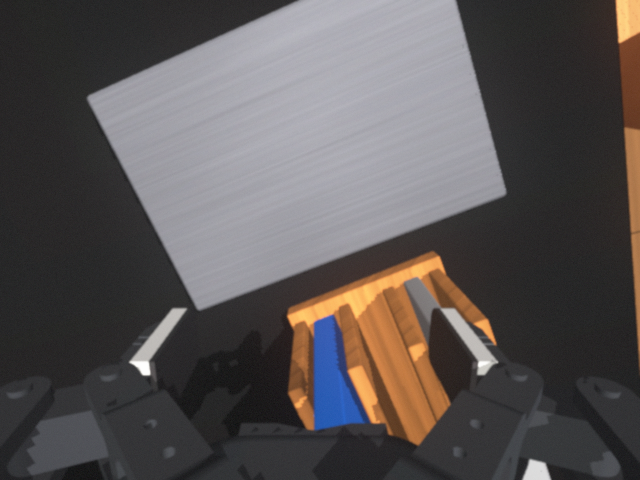

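The call was refused because every row needs all the keys, so nothing has moved.

Request:
arm_command:
  motion:
    - {"x":-20,"y":-20,"z":0,"rx":0,"ry":0,"rz":0,"hand":1}
    - {"x":-50,"y":-55,"z":0,"rx":0,"ry":0,"rz":0,"hand":1}
    - {"x":-85,"y":-92,"z":0,"rx":0,"ry":0,"rz":0,"hand":1}
    - {"x":-120,"y":-130,"z":0,"rx":0,"ry":0,"rz":0,"hand":1}
    - {"x":-155,"y":-167,"z":0,"rx":0,"ry":0,"rz":0,"hand":1}
    - {"x":-190,"y":-205,"z":0,"rx":0,"ry":0,"rz":0,"hand":1}
    - {"x":-225,"y":-242,"z":0,"rx":0,"ry":0,"rz":0,"hand":1}
    - {"x":-260,"y":-280,"z":0,"rx":0,"ry":0,"rz":0,"hand":1}
    - {"x":-290,"y":-312,"z":0,"rx":0,"ry":0,"rz":0,"hand":1}
    - {"x":-310,"y":-334,"z":0,"rx":0,"ry":0,"rz":0,"hand":1}
  force: 40

```text
clock: 1.9
tcp_pos: [0.3652, 0.1447, 0.2316]
orientation: [0.001, 0.14, 0.99, 0.0]
wrist_force: [0.1, -0.5, -0.1]
finger_gap: 0.0002
```

Request:
arm_command:
  motion:
    - {"x":-20,"y":-20,"z":0,"rx":0,"ry":0,"rz":0,"hand":1}
    - {"x":-50,"y":-55,"z":0,"rx":0,"ry":0,"rz":0,"hand":1}
    - {"x":-85,"y":-92,"z":10,"rx":0,"ry":0,"rz":0,"hand":1}
    - {"x":-120,"y":-130,"z":20,"rx":0,"ry":0,"rz":0,"hand":1}
    - {"x":-145,"y":-160,"z":40,"rx":0,"ry":0,"rz":0,"hand":1}
    - {"x":-160,"y":-172,"z":60,"rx":0,"ry":0,"rz":0,"hand":1}
    - {"x":-168,"y":-181,"z":80,"rx":0,"ry":0,"rz":0,"hand":1}
    - {"x":-168,"y":-181,"z":100,"rx":0,"ry":0,"rz":0,"hand":1}
    - {"x":-168,"y":-181,"z":100,"rx":0,"ry":0,"rz":0,"hand":1}
    - {"x":-168,"y":-181,"z":100,"rx":0,"ry":0,"rz":0,"hand":1}

```text
clock: 3.15
tcp_pos: [0.4764, -0.0738, 0.132]
orientation: [0.0, 0.139, 0.99, -0.0]
wrist_force: [-0.0, 0.3, -0.5]
finger_gap: -0.0002
```

```bash
python3 - <<'E'
from h import *; from workcell import get_state,viewer
import pickle
s=get_state(); print(s["clock"],s["tcp_pos"],s["wrist_force"],s["finger_gap"],s["joint_pos"].round(3))
print(togo(s,[.476,-.074,.028])[0].round(1))
for n in ["side","wrist"]:
    p=viewer.read_camera(n); pickle.dump(p,open(n+"2.pkl","wb")); cv2.imwrite(f"pics/{n}2.png",p["image"][:,:,::-1])
E
```

```text
3.15 [ 0.47638692 -0.07380272  0.13202148] [-0.02002317  0.28354116 -0.51062889] -0.00017267977700293407 [-0.32   0.191 -0.367  1.012  0.    -0.042]
[  0.4  -0.3 104. ]
```

View pics/side2.png

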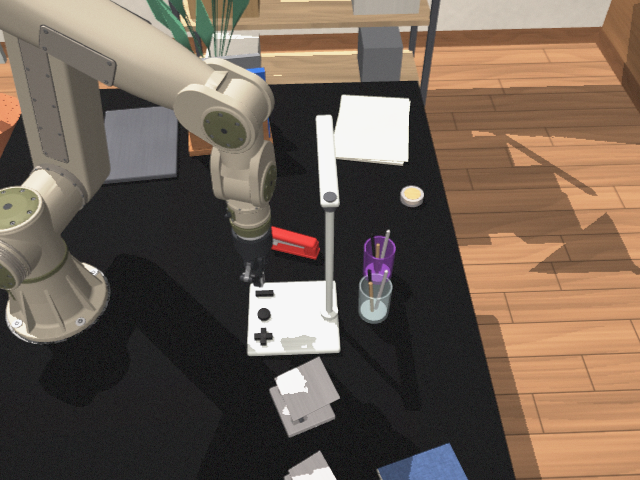

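View pics/wrist2.png

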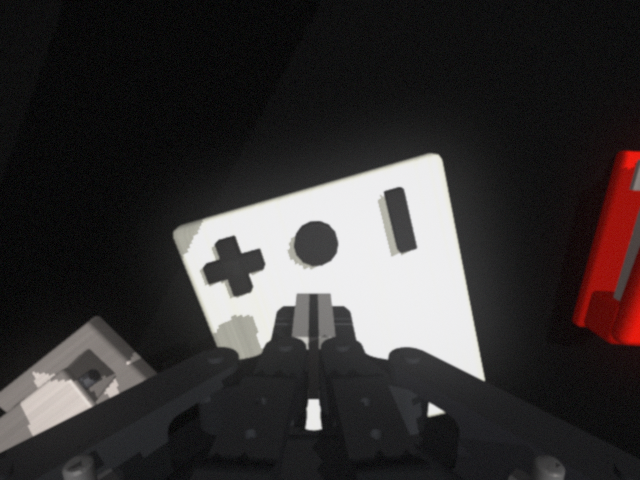

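The wrist view shows the round key at about (316,244), the cross at (234,266) and the bar at (400,220). I'll use it to cross-check the key position.

```bash
python3 - <<'E'
from h import *; import pickle
p=pickle.load(open("wrist2.pkl","rb")); g=p["image"].max(2)
for nm,(u,v) in dict(round=(316,244),cross=(234,266),bar=(400,220)).items():
    m=(g<95).astype(np.uint8); k,l,st,c=cv2.connectedComponentsWithStats(m,connectivity=4); i=l[v,u]
    print(nm,c[i].round(1),st[i],ray(p,c[i],.028).round(4),p["z_map"][v,u])
R,_=cv2.Rodrigues(p["rvec"]);t=np.array(p["tvec"]).ravel()
# depth-based point
for u,v in [(316,244),(330,350)]:
    X=R.T@(np.linalg.inv(p["intrinsics"])@[u,v,1]*p["z_map"][v,u]-t); print((u,v),X.round(4))
tip=p["intrinsics"]@(R@np.array([.4764,-.0738,.132])+t); print("tcp px",tip[:2]/tip[2])
E
```

```text
round [315.4 243.1] [ 294  222   43   44 1457] [ 0.4778 -0.0715  0.028 ] 0.25608286
cross [233.5 265.9] [ 203  236   61   60 1956] [ 0.4779 -0.1285  0.028 ] 0.26039222
bar [399.8 219.2] [ 385  188   31   64 1161] [ 0.4774 -0.0146  0.028 ] 0.2524799
(316, 244) [ 0.4783 -0.0712  0.0287]
(330, 350) [ 0.4678 -0.0656  0.1782]
tcp px [310.93401954 311.78318529]
```

Request:
arm_command:
  motion:
    - {"x":0,"y":1,"z":10,"rx":0,"ry":0,"rz":0,"hand":1}
    - {"x":0,"y":1,"z":30,"rx":0,"ry":0,"rz":0,"hand":1}
    - {"x":0,"y":1,"z":50,"rx":0,"ry":0,"rz":0,"hand":1}
    - {"x":0,"y":1,"z":70,"rx":0,"ry":0,"rz":0,"hand":1}
    - {"x":0,"y":1,"z":85,"rx":0,"ry":0,"rz":0,"hand":1}
    - {"x":0,"y":1,"z":93,"rx":0,"ry":0,"rz":0,"hand":1}
    - {"x":0,"y":1,"z":97,"rx":0,"ry":0,"rz":0,"hand":1}
    - {"x":0,"y":1,"z":99,"rx":0,"ry":0,"rz":0,"hand":1}
    - {"x":0,"y":1,"z":99,"rx":0,"ry":0,"rz":0,"hand":1}
    - {"x":0,"y":1,"z":99,"rx":0,"ry":0,"rz":0,"hand":1}

```text
clock: 4.5
tcp_pos: [0.4767, -0.073, 0.0327]
orientation: [0.0, 0.139, 0.99, -0.0]
wrist_force: [-0.3, -0.6, 0.6]
finger_gap: -0.0002
```

```bash
python3 - <<'E'
from h import *; from workcell import get_state,viewer
s=get_state(); print(s["clock"],s["tcp_pos"],s["wrist_force"])
a=viewer.read_camera("side")["image"][200:380,180:400,::-1]; cv2.imwrite("pics/side3.png",cv2.resize(a,None,fx=3,fy=3))
s=get_state(); print(s["clock"],s["tcp_pos"],s["wrist_force"])
E
```

```text
4.5 [ 0.47670639 -0.07296536  0.03267041] [-0.27497589 -0.6078436   0.61667681]
4.55 [ 0.47665616 -0.07294292  0.03264515] [-0.18983485 -0.06868659  0.3659371 ]
```

View pics/side3.png

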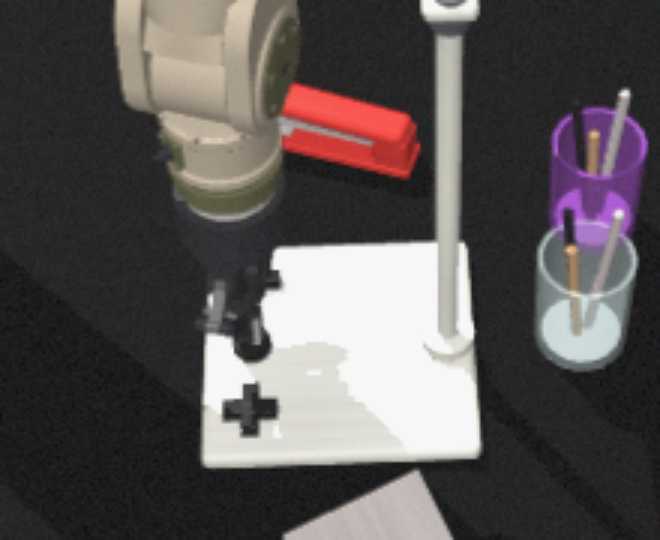

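The crop shows the fingertips over the round key, with the cross and bar keys clear. TCP is 4.6 mm above the key top, so I'll press slowly in small steps.

Request:
arm_command:
  motion:
    - {"x":0,"y":0,"z":1,"rx":0,"ry":0,"rz":0,"hand":1}
    - {"x":0,"y":0,"z":2,"rx":0,"ry":0,"rz":0,"hand":1}
    - {"x":0,"y":0,"z":3,"rx":0,"ry":0,"rz":0,"hand":1}
    - {"x":0,"y":0,"z":4,"rx":0,"ry":0,"rz":0,"hand":1}
    - {"x":0,"y":0,"z":5,"rx":0,"ry":0,"rz":0,"hand":1}
    - {"x":0,"y":0,"z":6,"rx":0,"ry":0,"rz":0,"hand":1}
    - {"x":0,"y":0,"z":7,"rx":0,"ry":0,"rz":0,"hand":1}
    - {"x":0,"y":0,"z":8,"rx":0,"ry":0,"rz":0,"hand":1}
    - {"x":0,"y":0,"z":8,"rx":0,"ry":0,"rz":0,"hand":1}

```text
clock: 5.68
tcp_pos: [0.4763, -0.0728, 0.0243]
orientation: [-0.0, 0.139, 0.99, 0.0]
wrist_force: [-1.6, -0.0, 2.6]
finger_gap: 0.0002
```

Request:
arm_command:
  motion:
    - {"x":0,"y":0,"z":0.5,"rx":0,"ry":0,"rz":0,"hand":1}
    - {"x":0,"y":0,"z":1,"rx":0,"ry":0,"rz":0,"hand":1}
    - {"x":0,"y":0,"z":1.5,"rx":0,"ry":0,"rz":0,"hand":1}
    - {"x":0,"y":0,"z":2,"rx":0,"ry":0,"rz":0,"hand":1}
    - {"x":0,"y":0,"z":2,"rx":0,"ry":0,"rz":0,"hand":1}

```text
clock: 6.3
tcp_pos: [0.4764, -0.0729, 0.0223]
orientation: [0.0, 0.139, 0.99, 0.0]
wrist_force: [-2.0, 0.2, 4.5]
finger_gap: 0.0002
```

Request:
arm_command:
  motion:
    - {"x":0,"y":0,"z":0.5,"rx":0,"ry":0,"rz":0,"hand":1}
    - {"x":0,"y":0,"z":1,"rx":0,"ry":0,"rz":0,"hand":1}
    - {"x":0,"y":0,"z":1,"rx":0,"ry":0,"rz":0,"hand":1}

```text
clock: 6.68
tcp_pos: [0.4764, -0.0728, 0.0219]
orientation: [0.0, 0.139, 0.99, -0.0]
wrist_force: [-3.0, 0.9, 11.3]
finger_gap: -0.0002
```

Force is well above 5 N and the TCP stopped at 21.9 mm, so the key is on its stop. Now holding.

Request:
arm_command:
  motion:
    - {"x":0,"y":0,"z":0,"rx":0,"ry":0,"rz":0,"hand":1}
    - {"x":0,"y":0,"z":0,"rx":0,"ry":0,"rz":0,"hand":1}
    - {"x":0,"y":0,"z":0,"rx":0,"ry":0,"rz":0,"hand":1}
    - {"x":0,"y":0,"z":0,"rx":0,"ry":0,"rz":0,"hand":1}
    - {"x":0,"y":0,"z":0,"rx":0,"ry":0,"rz":0,"hand":1}
    - {"x":0,"y":0,"z":0,"rx":0,"ry":0,"rz":0,"hand":1}
    - {"x":0,"y":0,"z":0,"rx":0,"ry":0,"rz":0,"hand":1}
    - {"x":0,"y":0,"z":0,"rx":0,"ry":0,"rz":0,"hand":1}
    - {"x":0,"y":0,"z":0,"rx":0,"ry":0,"rz":0,"hand":1}
    - {"x":0,"y":0,"z":0,"rx":0,"ry":0,"rz":0,"hand":1}

```text
clock: 7.92
tcp_pos: [0.4764, -0.0729, 0.0219]
orientation: [0.0, 0.139, 0.99, -0.0]
wrist_force: [-3.1, 1.2, 10.6]
finger_gap: 0.0
```

Request:
arm_command:
  motion:
    - {"x":0,"y":0,"z":0,"rx":0,"ry":0,"rz":0,"hand":1}
    - {"x":0,"y":0,"z":0,"rx":0,"ry":0,"rz":0,"hand":1}
    - {"x":0,"y":0,"z":0,"rx":0,"ry":0,"rz":0,"hand":1}

```text
clock: 8.3
tcp_pos: [0.4764, -0.0729, 0.0219]
orientation: [0.0, 0.139, 0.99, -0.0]
wrist_force: [-3.2, 1.6, 11.1]
finger_gap: 0.0001
```

Held for over 1.5 s at about 11 N. Now rising straight up.

Request:
arm_command:
  motion:
    - {"x":0,"y":0,"z":-2,"rx":0,"ry":0,"rz":0,"hand":1}
    - {"x":0,"y":0,"z":-5,"rx":0,"ry":0,"rz":0,"hand":1}
    - {"x":0,"y":0,"z":-10,"rx":0,"ry":0,"rz":0,"hand":1}
    - {"x":0,"y":0,"z":-25,"rx":0,"ry":0,"rz":0,"hand":1}
    - {"x":0,"y":0,"z":-50,"rx":0,"ry":0,"rz":0,"hand":1}
    - {"x":0,"y":0,"z":-80,"rx":0,"ry":0,"rz":0,"hand":1}
    - {"x":0,"y":0,"z":-110,"rx":0,"ry":0,"rz":0,"hand":1}
    - {"x":0,"y":0,"z":-140,"rx":0,"ry":0,"rz":0,"hand":1}
    - {"x":20,"y":0,"z":-155,"rx":0,"ry":0,"rz":0,"hand":1}
    - {"x":40,"y":0,"z":-160,"rx":0,"ry":0,"rz":0,"hand":1}

```text
clock: 9.55
tcp_pos: [0.4383, -0.062, 0.1833]
orientation: [0.001, 0.139, 0.99, -0.0]
wrist_force: [-1.2, 0.2, 0.2]
finger_gap: 0.0001
```

Request:
arm_command:
  motion:
    - {"x":20,"y":0,"z":0,"rx":0,"ry":0,"rz":0,"hand":1}
    - {"x":40,"y":0,"z":0,"rx":0,"ry":0,"rz":0,"hand":1}
    - {"x":40,"y":0,"z":0,"rx":0,"ry":0,"rz":0,"hand":1}
    - {"x":40,"y":0,"z":0,"rx":0,"ry":0,"rz":0,"hand":1}
    - {"x":40,"y":0,"z":0,"rx":0,"ry":0,"rz":0,"hand":1}

```text
clock: 10.18
tcp_pos: [0.4003, -0.0511, 0.1815]
orientation: [0.0, 0.139, 0.99, -0.0]
wrist_force: [-0.4, -0.8, 0.9]
finger_gap: -0.0001
```

```bash
python3 - <<'E'
from h import *; from workcell import get_state,viewer
import pickle
s=get_state(); print(s["clock"],s["tcp_pos"],s["wrist_force"])
p=viewer.read_camera("wrist"); cv2.imwrite("pics/wrist4.png",p["image"][:,:,::-1])
R,_=cv2.Rodrigues(p["rvec"]);t=np.array(p["tvec"]).ravel()
for nm,X in dict(round=(.4775,-.072,.028),cross=(.4775,-.129,.028),bar=(.4775,-.015,.028)).items():
    q=p["intrinsics"]@(R@np.array(X)+t); u,v=(q[:2]/q[2]).round().astype(int)
    z=np.median(p["z_map"][v-2:v+3,u-2:u+3]); W=R.T@(np.linalg.inv(p["intrinsics"])@[u,v,1]*z-t); print(nm,u,v,W.round(4))
q=viewer.read_camera("side"); cv2.imwrite("pics/side4.png",q["image"][:,:,::-1])
E
```

```text
10.175 [ 0.40025741 -0.05112911  0.18149516] [-0.40796773 -0.79449889  0.92356895]
round 313 319 [ 0.3905 -0.0476  0.2077]
cross 248 336 [ 0.4774 -0.1293  0.0282]
bar 380 302 [ 0.4777 -0.0148  0.0286]
```

View pics/side4.png

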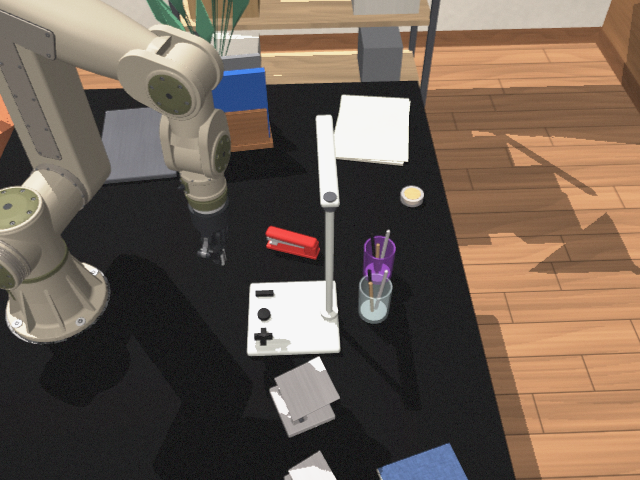

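View pics/wrist4.png

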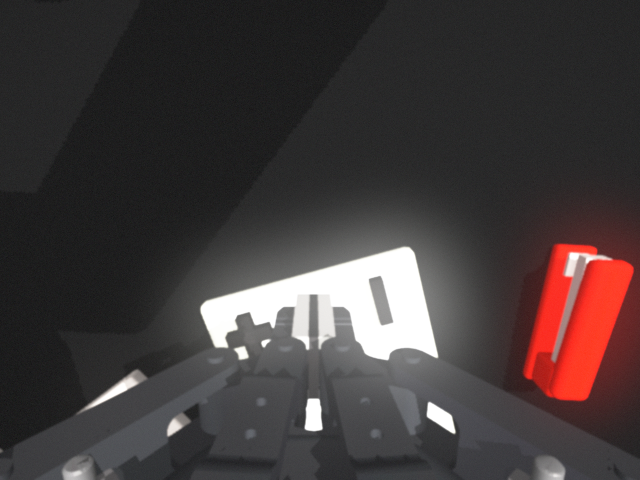

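The side view shows all three keys (round at (264,314)), and the lamp and loose things as they were before. In the wrist view the finger hides the round key, so I'll check its height in the side depth map before handing in.

```bash
python3 - <<'E'
import pickle,numpy as np
from workcell import viewer,hand_in,get_state
a=pickle.load(open("side1.pkl","rb")); b=viewer.read_camera("side")
for n,(u,v) in dict(bar=(264,293),round=(264,313),cross=(263,336)).items():
    f=lambda p: np.median(p["z_map"][v-1:v+2,u-1:u+2])
    print(n,round((f(b)-f(a))*1000,2),"mm")
# moved things: colour difference around stapler/cup/punch
d=np.abs(a["image"].astype(int)-b["image"]).max(2)
for n,(u0,v0,u1,v1) in dict(stapler=(263,224,322,262),cup=(355,262,395,325),punch=(268,357,342,436)).items():
    zz=np.abs(a["z_map"]-b["z_map"])[v0:v1,u0:u1]; print(n,"depth-diff px>5mm",int((zz>.01).sum()))
s=get_state(); print(s["clock"],s["wrist_force"].round(2))
print(hand_in())
E
```

```text
bar -1.01 mm
round -0.77 mm
cross 0.31 mm
stapler depth-diff px>5mm 103
cup depth-diff px>5mm 66
punch depth-diff px>5mm 68
10.325 [ 0.02  0.43 -0.36]
the job is handed in; nothing more can be done
None
```

I pressed the middle (round) key all the way down with closed fingertips, held it for about 1.6 s, and let it come back up. The hand then withdrew to about 17 cm from the key. I handed the job in at 10.3 s; the hand-in gives no verdict.

- **Pressing:** the key was on its stop at a fingertip height of 21.9 mm, with a steady downward force of about 11 N. It is fully down at about 5 N and 22 mm.
- **Key position:** the three camera views put the round key within about 5 mm of each other sideways. I pressed between their estimates.
- **Keys afterwards:** side-camera depth at all three keys is within 1 mm of before, so the round key came back up. The wrist view could not confirm this because a finger hid that key. The wrist view also shows the cross and bar keys at their rest height.
- **Lamp, stapler, punch and pen cup:** they look unmoved in the side view, and the tool stayed clear of them.
- **Unclear check:** comparing depth before and after gave 66–103 pixels differing by over 10 mm around the stapler, cup and punch. It is probably edge noise, but I have no noise baseline to prove it.

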